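Key the citrus squeezer's top onto its cup and press it home

ROBOT

A 7-joint arm with a two-finger parallel gripper is mounted at the origin on the work surface. World frame = base frame: x ahead of the robot, y to its left, z up, the work surface at z = 0. Lengths are in m, angles in rad, forces in N, time in s.
With the tool pointing down it reaches from about 0.4 to 0.85 m from the base axis. Payload 4.5 kg.
Tool frame: the origin (TCP) lies between the finger pads; the fingertips stand 14 mm ahead of it and the grasp point (between the pads) lies 5 mm behind it; x points along the fingers, z is the direction in which the jaws open and shut, and the axes are right-handed (so a half turn about x gives the same grasp; the last joint's range is limited). The gripper opens to 88 mm and grips with 3 to 60 N. Pads are 18 mm wide; open, the fingers measure 123 mm over their backs; the gripper's body (75 mm by 187 mm) begins 45 mm behind the grasp point.
Start: joints at [1.322, 0.689, -0.195, 1.565, 0.157, 0.902, -0.215], TCP at [0.174, -0.6, 0.253] pointing down, gripper open.
Joint ranges: [-3.01, 3.01], [-0.46, 2.08], [-1.47, 1.51], [0.13, 2.56], [-1, 4.14], [0.04, 2.09], [-2.66, 2.66]. Speed limits (rad/s): [2.57, 2.57, 3.14, 3.14, 3.14, 3.14, 3.14].

INTERFACE

Orientations are given as a unit quaternion [x, y, z, w].
In Python, from plant import r, cams gives the robot as it stands.
- The arm moves only by the tool apply_moves, never from a script. Its arguments are lists of equal length, an entry for each row: "travel": the shift along the world's x, y, z in cm, a list of three; "roll": the turn about the world's z in degrees; "gripper": the finger opening in cm, from 0 to 8.81. In form: {"travel": [[x, y, z], ...], "roll": [roll, ...], "gripper": [gripper, ...]}. A call has exactly 8 rows; each row is the pose to reach, as a shift and turn from the pose commanded when the call began; what a row does not reach only later rows make up. A row lasts 1/12 s, in which the tool goes at most 41.7 mm and 7.16 degrees, less where a joint would pass 70% of its speed; a pose out of reach is approached as far as the arm can. A call with a gripper value outside its range is refused whole. The fingers move at their own pace and stop on an object; "newtons" is the grip in N (left out, the last holds). Time passes only in rows, so rows that repeat a pose let the fingers close, or fill a call up. It gives the time, the measured TCP pose, the force and the opening at its end, in the units of the state.
- r.get_state(): the state, without advancing time (a new reading comes with each control period).
- cams.snapshot(name): name is "scene" or "top" or "wrist"; returns a dict with "image" (400x640x3 uint8, red, green, blue), "fx", "fy", "cx", "cy" (pixels), "R" (3x3) and "t" (3): a world point X has camera coordinates R X + t. Camera axes: x right, y down, z forward; pixel columns grow to the right and rows downward; lengths in m; the calibration is good to about 2 mm. A picture is of the moment at which its call begins. There is no depth.
- r.finish_job(): hands the job in, once; it reports no verdict.
The state is a dict: "clock": time; "q": joint angles; "qd": joint speeds; "joint_torque": joint torques, N m; "tool_pos": TCP position; "eef_rot": TCP orientation; "contact_force": force on the tool from outside, world axes, zero at the start; "moment": the same for the moment, N m; "opening": opening from 0.0 (shut) to 1.0 (fully open).
Only numpy, scipy, OpenCV 4.12 (cv2) and the standard library are available. Lean on these libraries where they do the work, as an engineer would, in place of code of your own. Each camera call takes 0.05 s, during which the arm holds its last target. There are 200 camera calls.

TASK

The strainer top of the citrus squeezer is sitting high on its cup because its notch is not at the pin. With a fingertip against its thumb tab, push the top round until the notch in its rim stands over the pin on the cup, then press the top straight down until it is fully seated, and take the hand away. Do not grip, force or lift the top, and leave the jug, ramekin, ladle and bamboo stick where they are.

Things in the scene. Friction and masses are not known exactly. Their poses are not given: they have to be found in the camera images.
- squeezer_cup: Lower piece of the two-piece citrus squeezer: round pale green plastic cup 124 mm across, 62 mm high to its flat top ledge, held fast to the counter by a suction foot. Origin: centre of its underside; z up along the cup's axis, +x towards the pin. Loop handle on its +y side (to 110 mm from the axis, below 56 mm height), pouring spout on its -y side (to 80 mm).
- pin (a point): Top of the upright pin, 70 mm above the counter: 8 mm in diameter with a round top, standing 8 mm above the cup's ledge, 59 mm from the axis, on a small boss that sticks out of the rim to 73 mm from the axis. Fixed to the cup.
- notch (a point): Middle of the notch in the rim of the squeezer's top (deeper green plate 120 mm across, 4 mm thick), 59 mm from its axis, at the plate's upper face. The notch is open outwards, reaches in to 51 mm from the axis and is 13 mm wide (2.5 mm play either side of the pin). Elsewhere the plate rests on the pin, its upper face 74 mm above the counter; seated, 66 mm.
- thumb_tab (a point): Middle of the upright thumb tab on the squeezer's top, opposite the notch: 6 mm thick, standing radially across the rim from 46 to 72 mm from the axis, 22 mm high above the plate. The point is 59 mm from the axis, 11 mm above the plate's upper face. About 2 N sideways turns the top about the cup's axis, either way without end; it stays where left.
- cone_tip (a point): Blunt tip of the ribbed reamer cone in the middle of the squeezer's top, on the axis, 45 mm above the plate's upper face, 119 mm above the counter before seating and 111 mm after. The cone is 62 mm across at its foot.
- top_turn (a joint): Turn of the squeezer's top about the cup's axis, rad, counter-clockwise seen from above; the notch is over the pin at 0 (and at 6.283). It starts anywhere from 0.7 to 5.58.
- squeezer_top (a joint): How far the squeezer's top has gone down, m: 0 high on the pin, 0.008 fully seated on the ledge, negative when lifted (to -0.03). The silicone lip of its plug is stiff: about 4 N pushes it down once the notch is over the pin; it neither drops nor rises by itself, and off the notch it will not go down.
- jug: Glass pouring jug, 88 mm across, 135 mm high, with a loop handle on its +y side reaching 81 mm from its axis. Origin: centre of its underside. To be left alone.
- ramekin: White ceramic ramekin, 80 mm across, 42 mm high. Origin: centre of its underside. To be left alone.
- ladle: Small stainless ladle lying on the counter: bowl 54 mm across and 18 mm high, handle 7 mm thick running 205 mm along its -x, not over 26 mm high. Origin: underside of the bowl. To be left alone.
- bamboo_stick: Flat bamboo stirring stick lying on the counter, 190 x 9 x 5 mm, long along its x. Origin: centre of its underside. To be left alone.
Mind the look-alikes: they are no part of the job. Of the things like the squeezer_cup, leave any that is pink or red; of the rest the smaller one is meant.

How it is judged:
By the outcome, as a careful person would: the job done as asked, in the order asked, and still so for the second after the job is handed in, with the robot touching nothing.
It also fails if it takes over 58 s, if anything falls off the work surface, if the arm or the gripper's body presses on something with over 40 N, if the wrist force passes 120 N, or if a joint passes its speed limit or range.

## Working session

There is one attempt and no reset: what is moved stays moved. The work goes in short steps, Python scripts to look and compute and a tool call to move; the robot and the scene stay as the last step left them, time stands still between calls to the robot, and variables do not carry over. Pictures are saved under pics/ and viewed, about 8 in all and at most 12, crops included, and the job is handed in when it is done.

Besides the shell and the picture viewer there is one more tool, called after "Request:" as name([rows], argument=value, ...), one row to a line, values as JSON. apply_moves: Moves the arm, as the interface text tells. Its arguments: {"type":"object","properties":{"travel":{"type":"array","items":{"type":"array","items":{"type":"number"}}},"roll":{"type":"array","items":{"type":"number"}},"gripper":{"type":"array","items":{"type":"number"}},"newtons":{"type":"number"}},"required":["travel","roll","gripper"]}

```bash
mkdir -p pics; ls; python3 - <<'E'
from plant import r,cams
import cv2,numpy as np,pickle
for n in ["scene","top"]:
    s=cams.snapshot(n); cv2.imwrite(f"pics/{n}0.png",s["image"][:,:,::-1]); pickle.dump(s,open(f"pics/{n}0.pkl","wb"))
    C=-np.array(s["R"]).T@np.array(s["t"]); print(n,s["fx"],s["cx"],s["cy"],C.round(3),np.array(s["R"]).round(3).tolist())
st=r.get_state(); print(st)
E
```

```text
pics
scene 403.52132531750607 318.19395867791627 200.51481278059555 [1.148 0.483 0.997] [[-0.538, 0.843, -0.017], [0.665, 0.412, -0.623], [-0.518, -0.346, -0.782]]
top 435.53522144386307 308.9394805279486 207.28069044071404 [0.473 0.082 1.253] [[0.029, -0.999, -0.017], [-0.997, -0.027, -0.071], [0.071, 0.019, -0.997]]
{'clock': 0.1, 'q': array([ 1.32180691,  0.68991582, -0.19453149,  1.56619095,  0.1573326 ,
        0.90251584, -0.21510748]), 'qd': array([-3.22461925e-04, -2.00210327e-03, -1.38662561e-04, -1.32020458e-03,
       -9.77586491e-04, -2.57487486e-03,  8.86786594e-06]), 'joint_torque': array([-3.07436072e-03, -5.28499067e+01, -1.27196476e+00, -1.53836346e+01,
       -5.27026970e-02,  1.97424597e-03,  4.97393034e-05]), 'tool_pos': array([ 0.17420869, -0.59968279,  0.25199379]), 'eef_rot': array([ 0.42482948,  0.56598108, -0.42421468,  0.56500198]), 'contact_force': array([-0.32181839,  0.57903453, -0.2802635 ]), 'moment': array([-0.0286569 , -0.01225827, -0.04064796]), 'opening': 1.0002190398202178}
```

View pics/scene0.png

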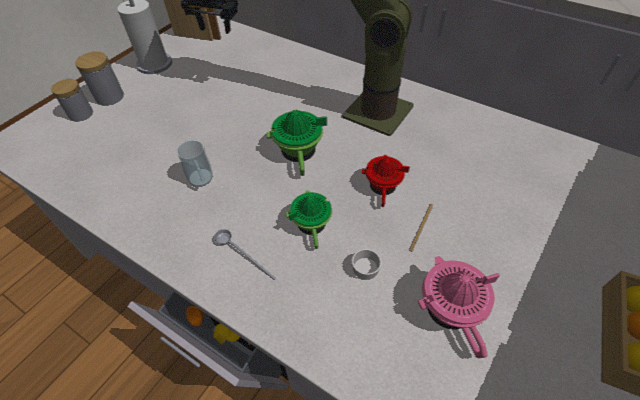

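View pics/top0.png

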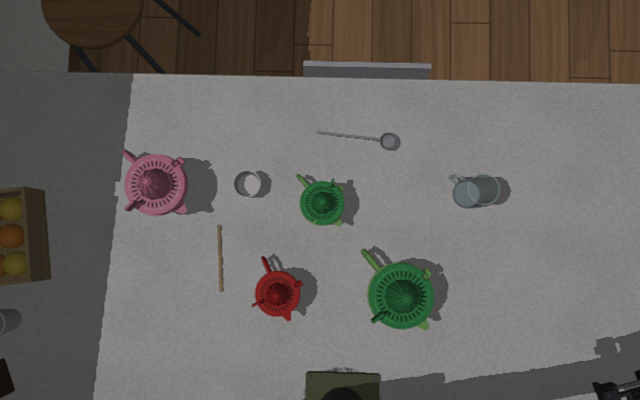

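Candidates, by pixel in the top view: small green (322,202), big green (402,295), red (278,294) and pink (155,184). In the scene view they are at (311,212), (297,130), (385,175) and (458,295). Pink and red are ruled out, so the smaller green one at top (322,202) is meant. I'll check it in a close crop and measure.

```bash
cat > h.py <<'E'
import numpy as np,cv2,pickle
def ray(s,u,v,z):
    R=np.array(s["R"]);t=np.array(s["t"]);C=-R.T@t
    d=R.T@np.array([(u-s["cx"])/s["fx"],(v-s["cy"])/s["fy"],1]); return C+d*(z-C[2])/d[2]
def proj(s,X):
    c=np.array(s["R"])@np.array(X)+np.array(s["t"]); return s["fx"]*c[0]/c[2]+s["cx"],s["fy"]*c[1]/c[2]+s["cy"]
def plane(s,c,z,half=0.12,px=0.0005):
    """image rectified onto horizontal plane z; up = +x world, left = +y"""
    n=int(2*half/px); pts=[(half,half),(half,-half),(-half,-half),(-half,half)]
    src=np.float32([proj(s,[c[0]+a,c[1]+b,z]) for a,b in pts]); dst=np.float32([[0,0],[n,0],[n,n],[0,n]])
    return cv2.warpPerspective(s["image"],cv2.getPerspectiveTransform(src,dst),(n,n),flags=cv2.INTER_CUBIC)[:,:,::-1]
E
python3 - <<'E'
from h import *
S={n:pickle.load(open(f"pics/{n}0.pkl","rb")) for n in["scene","top"]}
s=S["top"]; hsv=cv2.cvtColor(s["image"],cv2.COLOR_RGB2HSV)
m=cv2.inRange(hsv,(60,120,40),(80,255,255)); n,l,st,ce=cv2.connectedComponentsWithStats(m)
for i in range(1,n):
    if st[i][4]>100:
        print(st[i],ce[i]); (u,v),rad=cv2.minEnclosingCircle(cv2.findContours((l==i).astype(np.uint8),0,2)[0][0][:,0]); print(u,v,rad,ray(s,u,v,.074).round(4))
c=ray(s,322,202,.074); print(c)
a=cv2.resize(plane(s,c,.074),(400,400)); b=cv2.resize(plane(S["scene"],c,.074),(400,400))
cv2.imwrite("pics/crop1.png",np.hstack([a,b]))
# hue of pixels in line
print(hsv[185:222:3,300:346:4,0]); 
E
```

```text
[ 301  179   43   46 1453] [321.98072953 202.39573297]
322.9184875488281 200.46534729003906 23.71501922607422 [0.5767 0.0671 0.074 ]
[ 369  263   65   65 3256] [400.59735872 295.9720516 ]
397.9473571777344 296.9298095703125 35.36794662475586 [ 0.3241 -0.1396  0.074 ]
[0.57240891 0.06944074 0.074     ]
[[15 51 58 69 68 68 68 68 68 56 50  0]
 [30 10 68 68 68 69 67 67 67 68 48 47]
 [15 66 68 68 69 68 68 68 66 67 66  0]
 [15 67 66 68 69 69 68 70 67 67 67 10]
 [56 68 69 68 68 68 67 66 70 67 68 47]
 [62 68 69 69 68 68 67 68 68 68 68 60]
 [61 68 67 69 68 68 68 67 69 68 68 62]
 [55 68 67 68 68 68 68 68 66 68 68 60]
 [52 68 68 67 68 68 67 67 68 68 69 30]
 [10 68 67 68 68 68 68 69 66 68 68  0]
 [10 61 68 68 68 68 68 67 67 68 64  0]
 [30 20 68 67 68 68 67 67 68 68 47 20]
 [20 20 47 50 66 67 68 68 67 49 50  0]]
```

View pics/crop1.png

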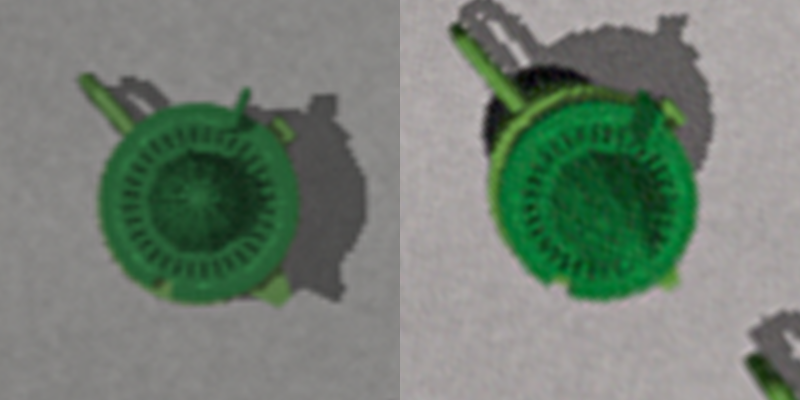

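The crop confirms the choice: a small green squeezer with a plate about 120 mm across, axis near (0.571, 0.070). By eye from the crop, the pin boss at (283,130) points to about -49°. The notch at (163,287) is at about 157°, and the tab at (243,103) at about -23°. The short way is therefore about +154° CCW, pushing on the tab's clockwise side. I'll close the fingers and travel high.

Request:
apply_moves([
  [3, 4, 0],
  [6, 8, 0],
  [8.5, 12, 0],
  [11, 15.5, 0],
  [13.5, 19, 0],
  [16, 22.5, 0],
  [18, 25.5, 0],
  [20, 28, 0],
], roll=[3, 7, 12, 18, 23, 28, 33, 36], gripper=[0, 0, 0, 0, 0, 0, 0, 0], newtons=10)

```text
clock: 0.77
tool_pos: [0.3681, -0.3269, 0.2526]
eef_rot: [0.228, 0.67, -0.228, 0.669]
contact_force: [0.4, -0.7, 0.1]
opening: 0.418
```

Request:
apply_moves([
  [3, 4, 0],
  [6, 8, 0],
  [8.5, 12, 0],
  [11, 15.5, 0],
  [13.5, 19, 0],
  [16, 22.5, 0],
  [18.5, 26.5, 0],
  [21, 30, 0],
], roll=[3, 6, 9, 12, 14, 14.8, 14.8, 14.8], gripper=[0, 0, 0, 0, 0, 0, 0, 0])

```text
clock: 1.43
tool_pos: [0.5597, -0.0542, 0.2524]
eef_rot: [0.141, 0.693, -0.141, 0.693]
contact_force: [1.7, -0.6, 0.6]
opening: 0.003
```

```bash
python3 -c "
from plant import r
s=r.get_state();print(s['clock'],s['q'].round(3),s['tool_pos'],s['eef_rot'].round(3),s['contact_force'].round(2),s['opening'])"
```

```text
1.4333 [ 0.247  0.624 -0.389  1.751  0.306  0.827 -0.686] [ 0.55967056 -0.05415684  0.25244264] [ 0.141  0.693 -0.141  0.693] [ 1.74 -0.62  0.62] 0.002824973743971266
```

Request:
apply_moves([
  [1.5, 2, 0],
  [3.3, 4.4, 0],
  [3.3, 4.4, 0],
  [3.3, 4.4, 0],
  [3.3, 4.4, -2],
  [3.3, 4.4, -4],
  [3.3, 4.4, -4],
  [3.3, 4.4, -4],
], roll=[0, 0, 0, 0, 0, 0, 0, 0], gripper=[0, 0, 0, 0, 0, 0, 0, 0])

```text
clock: 2.1
tool_pos: [0.5908, -0.0137, 0.212]
eef_rot: [0.141, 0.694, -0.142, 0.692]
contact_force: [0.5, -0.3, 0.4]
opening: 0.003
```

```bash
python3 - <<'E'
from plant import r,cams
from h import *
s=cams.snapshot("wrist"); st=r.get_state(); print(st['tool_pos'],st['contact_force'])
C=-np.array(s["R"]).T@s["t"]; print(C,np.array(s["R"]).round(2).tolist())
pickle.dump(s,open("pics/w1.pkl","wb"))
cv2.imwrite("pics/w1.png",np.hstack([s["image"][:,:,::-1][:, :],]))
E
```

```text
[ 0.59183268 -0.01320179  0.21302502] [-0.50038435 -0.09303649  0.63542943]
[0.62112786 0.05711891 0.34282227] [[0.92, -0.39, -0.0], [-0.37, -0.88, 0.3], [-0.12, -0.27, -0.95]]
```

View pics/w1.png

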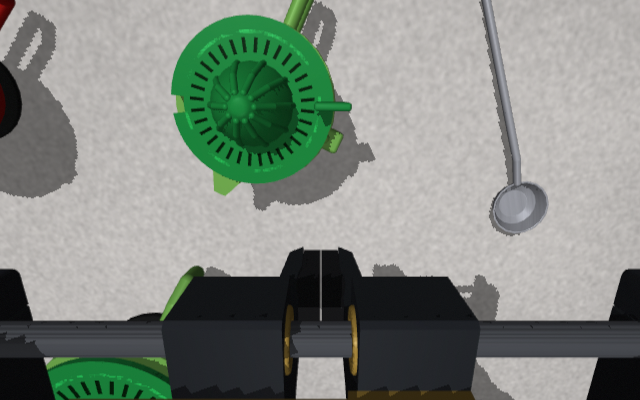

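The wrist view shows the plate centred near (253,98), with the notch at the left (179,104), the tab at the right (335,106), the boss at (334,141), the handle up at (298,12) and the spout at (225,183). I'll refine the numbers from it.

```bash
cat >> h.py <<'E'
def plate_centre(s,z,c0):
    n=plane(s,c0,z,.11); hsv=cv2.cvtColor(n,cv2.COLOR_BGR2HSV)
    m=cv2.morphologyEx(cv2.inRange(hsv,(62,100,30),(85,255,255)),cv2.MORPH_OPEN,np.ones((25,25)))
    k=max(cv2.findContours(m,0,1)[0],key=cv2.contourArea)[:,0].astype(float)
    x=.11-k[:,1]*.0005+c0[0]; y=.11-k[:,0]*.0005+c0[1]
    from scipy.optimize import least_squares
    f=least_squares(lambda p:np.hypot(x-p[0],y-p[1])-p[2],[c0[0],c0[1],.06],loss="soft_l1",f_scale=.0005)
    return f.x
def ang(s,c,u,v,z):
    p=ray(s,u,v,z)-np.r_[c[:2],0]; return np.degrees(np.arctan2(p[1],p[0])).round(1),np.hypot(p[0],p[1]).round(4)
E
python3 - <<'E'
from h import *
c=None
for n,z in [("w1",.074),("top0",.074),("scene0",.074)]:
    s=pickle.load(open(f"pics/{n}.pkl","rb")); print(n,plate_centre(s,z,[.571,.07]).round(4))
s=pickle.load(open("pics/w1.pkl","rb")); c=plate_centre(s,.074,[.571,.07])
print("notch",ang(s,c,179,104,.074),"tab",ang(s,c,351,106,.096),"boss",ang(s,c,334,141,.062),"spout",ang(s,c,219,193,.06),"handle",ang(s,c,301,3,.056))
E
```

```text
w1 [0.574  0.0776 0.0511]
top0 [0.5712 0.0697 0.0588]
scene0 [0.5735 0.0705 0.0593]
notch (np.float64(165.4), np.float64(0.0544)) tab (np.float64(-30.1), np.float64(0.0719)) boss (np.float64(-54.0), np.float64(0.0715)) spout (np.float64(-136.3), np.float64(0.0873)) handle (np.float64(36.5), np.float64(0.072))
```

```bash
sed -i 's/m=cv2.morphologyEx(cv2.inRange(hsv,(62,100,30),(85,255,255)),/m=cv2.morphologyEx(cv2.morphologyEx(cv2.inRange(hsv,(62,100,30),(85,255,255)),cv2.MORPH_CLOSE,np.ones((15,15))),/' h.py
python3 - <<'E'
from h import *
for n,z in [("w1",.074),("top0",.074),("scene0",.074)]:
    s=pickle.load(open(f"pics/{n}.pkl","rb")); print(n,plate_centre(s,z,[.571,.07]).round(4))
s=pickle.load(open("pics/w1.pkl","rb")); c=plate_centre(s,.074,[.571,.07])
print("cone",ray(s,238,106,.119),"notch",ang(s,c,179,104,.074),"tab",ang(s,c,351,106,.096),"boss",ang(s,c,334,141,.062),"spout",ang(s,c,219,193,.06),"handle",ang(s,c,301,3,.056))
E
```

```text
w1 [0.5711 0.0696 0.0593]
top0 [0.5712 0.0696 0.0589]
scene0 [0.5735 0.0705 0.0594]
cone [0.57091949 0.07028278 0.119     ] notch (np.float64(156.4), np.float64(0.0543)) tab (np.float64(-23.3), np.float64(0.0709)) boss (np.float64(-47.9), np.float64(0.0671)) spout (np.float64(-139.0), np.float64(0.0797)) handle (np.float64(39.9), np.float64(0.0792))
```

Request:
apply_moves([
  [1.3, 1.9, 0],
  [2.5, 3.7, 0],
  [2.5, 3.7, -3],
  [2.5, 3.7, -6],
  [2.5, 3.7, -9],
  [2.5, 3.7, -11.5],
  [2.5, 3.7, -11.5],
  [2.5, 3.7, -11.5],
], roll=[0, 0, 0, 0, 0, 0, 0, 0], gripper=[0, 0, 0, 0, 0, 0, 0, 0])

```text
clock: 2.82
tool_pos: [0.6172, 0.0246, 0.0982]
eef_rot: [0.141, 0.693, -0.141, 0.693]
contact_force: [-0.2, -0.6, 0.3]
opening: 0.003
```

```bash
cat > look.py <<'E'
import sys
from plant import r,cams
from h import *
n,cam=sys.argv[1:3]
s=cams.snapshot(cam); st=r.get_state(); R=st['eef_rot']
from scipy.spatial.transform import Rotation as Ro
z=Ro.from_quat(R).as_matrix()[:,2]
d=st['tool_pos'][:2]-[.5711,.0698]
print(st['clock'],st['tool_pos'].round(4),"yaw",np.degrees(np.arctan2(z[1],z[0])).round(2),"F",st['contact_force'].round(2),"pol",np.hypot(*d).round(4),np.degrees(np.arctan2(d[1],d[0])).round(1),"q7",st['q'][6].round(3))
pickle.dump(s,open(f"pics/{n}.pkl","wb")); cv2.imwrite(f"pics/{n}.png",s["image"][:,:,::-1])
E
python3 look.py w2 wrist
```

```text
2.8667 [0.6183 0.0249 0.0994] yaw -23.03 F [ 0.73 -0.04 -1.04] pol 0.0652 -43.5 q7 -0.875
```

View pics/w2.png

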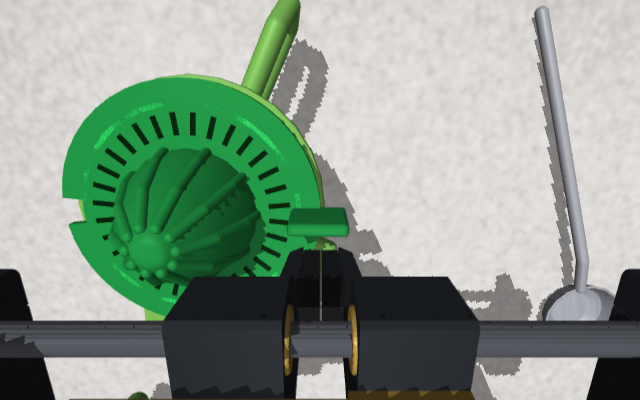

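The view shows the fingertip just clockwise of the tab at (318,222) with a small gap, and the notch at (75,210) opposite. I'll work out the arc.

```bash
python3 - <<'E'
import numpy as np
c=np.array([57.11,6.98])
P=lambda f,r=6.15:c+r*np.array([np.cos(np.radians(f)),np.sin(np.radians(f))])
b=np.array([61.77,2.47]); print([ (P(f)-b).round(2).tolist() for f in [-42,-40,-38,-36,-34,-31,-28,-25]])
for f0 in (-25,7,39,71,103): print(f0,[(P(f0+4*i)-P(f0)).round(2).tolist() for i in range(1,9)])
E
```

```text
[[-0.09, 0.39], [0.05, 0.56], [0.19, 0.72], [0.32, 0.9], [0.44, 1.07], [0.61, 1.34], [0.77, 1.62], [0.91, 1.91]]
-25 [[0.17, 0.4], [0.31, 0.8], [0.42, 1.22], [0.5, 1.64], [0.55, 2.06], [0.58, 2.49], [0.57, 2.92], [0.53, 3.35]]
7 [[-0.07, 0.42], [-0.16, 0.84], [-0.29, 1.25], [-0.44, 1.65], [-0.62, 2.04], [-0.83, 2.42], [-1.07, 2.78], [-1.32, 3.12]]
39 [[-0.28, 0.32], [-0.59, 0.63], [-0.91, 0.91], [-1.25, 1.17], [-1.61, 1.4], [-1.99, 1.61], [-2.38, 1.79], [-2.78, 1.94]]
71 [[-0.41, 0.13], [-0.83, 0.22], [-1.25, 0.29], [-1.68, 0.33], [-2.11, 0.33], [-2.54, 0.31], [-2.96, 0.26], [-3.39, 0.18]]
103 [[-0.41, -0.11], [-0.82, -0.25], [-1.22, -0.42], [-1.6, -0.61], [-1.97, -0.83], [-2.32, -1.08], [-2.65, -1.35], [-2.97, -1.64]]
```

Request:
apply_moves([
  [-0.1, 0.4, -0.2],
  [0.05, 0.55, -0.35],
  [0.2, 0.7, -0.35],
  [0.3, 0.9, -0.35],
  [0.45, 1.1, -0.35],
  [0.6, 1.35, -0.35],
  [0.75, 1.6, -0.35],
  [0.9, 1.9, -0.35],
], roll=[0, 0, 0, 0, 0, 3, 6, 9], gripper=[0, 0, 0, 0, 0, 0, 0, 0])

```text
clock: 3.53
tool_pos: [0.6262, 0.0427, 0.0945]
eef_rot: [0.085, 0.702, -0.086, 0.702]
contact_force: [-1.7, -1.8, 2.2]
opening: 0.005
```

```bash
python3 look.py w3 wrist
```

```text
3.5833 [0.6265 0.0437 0.0945] yaw -13.74 F [ 0.58 -2.05  1.27] pol 0.0613 -25.2 q7 -0.777
```

Request:
apply_moves([
  [0.15, 0.4, 0.1],
  [0.3, 0.8, 0.15],
  [0.4, 1.2, 0.15],
  [0.5, 1.65, 0.15],
  [0.55, 2.05, 0.15],
  [0.6, 2.5, 0.15],
  [0.55, 2.9, 0.15],
  [0.55, 3.35, 0.15],
], roll=[4, 8, 12, 16, 20, 24, 28, 32], gripper=[0, 0, 0, 0, 0, 0, 0, 0])

```text
clock: 4.25
tool_pos: [0.632, 0.0759, 0.0954]
eef_rot: [-0.112, 0.698, 0.11, 0.698]
contact_force: [-0.3, -2.9, -1.0]
opening: 0.007
```

```bash
python3 look.py w4 wrist
```

```text
4.3 [0.6316 0.0773 0.0954] yaw 18.31 F [ 0.38 -1.47 -1.11] pol 0.061 7.1 q7 -0.392
```

Request:
apply_moves([
  [-0.05, 0.4, 0],
  [-0.15, 0.85, 0],
  [-0.25, 1.25, 0],
  [-0.4, 1.65, 0],
  [-0.6, 2.05, 0],
  [-0.8, 2.4, 0],
  [-1.05, 2.8, 0],
  [-1.3, 3.1, 0],
], roll=[4, 8, 12, 16, 20, 24, 28, 32], gripper=[0, 0, 0, 0, 0, 0, 0, 0])

```text
clock: 4.97
tool_pos: [0.6193, 0.1074, 0.0955]
eef_rot: [-0.3, 0.641, 0.298, 0.641]
contact_force: [1.8, -2.9, -2.1]
opening: 0.006
```

```bash
python3 look.py w5 wrist
```

```text
5.0167 [0.6185 0.1083 0.0955] yaw 50.24 F [-0.07 -2.18 -0.69] pol 0.061 39.0 q7 -0.008
```

View pics/w5.png

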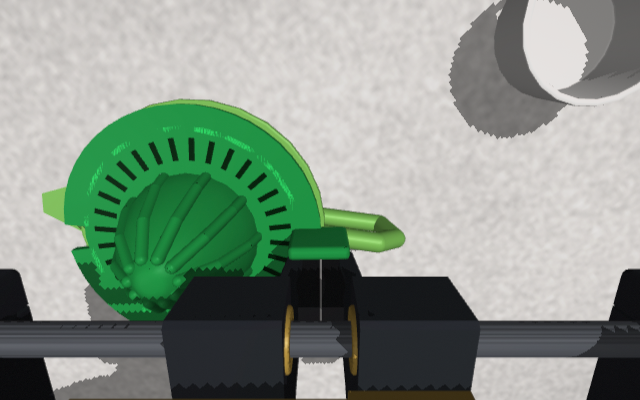

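The tab at (320,243) is flush against the fingertip and the notch has followed to (80,240). I'll go on round.

Request:
apply_moves([
  [-0.25, 0.35, 0],
  [-0.55, 0.65, 0],
  [-0.9, 0.9, 0],
  [-1.25, 1.2, 0],
  [-1.6, 1.4, 0],
  [-2.0, 1.6, 0],
  [-2.4, 1.8, 0],
  [-2.8, 1.95, 0],
], roll=[4, 8, 12, 16, 20, 24, 28, 32], gripper=[0, 0, 0, 0, 0, 0, 0, 0])

```text
clock: 5.68
tool_pos: [0.5918, 0.1275, 0.0958]
eef_rot: [-0.464, 0.533, 0.463, 0.534]
contact_force: [2.7, -1.9, -1.5]
opening: 0.004
```

```bash
python3 look.py w6 wrist
```

```text
5.7333 [0.5907 0.1278 0.0957] yaw 82.18 F [ 0.28 -2.92 -0.4 ] pol 0.0613 71.3 q7 0.375
```

Request:
apply_moves([
  [-0.4, 0.15, 0],
  [-0.85, 0.25, 0],
  [-1.25, 0.3, 0],
  [-1.7, 0.35, 0],
  [-2.1, 0.35, 0],
  [-2.55, 0.3, 0],
  [-2.95, 0.25, 0],
  [-3.4, 0.2, 0],
], roll=[4, 8, 12, 16, 20, 24, 28, 32], gripper=[0, 0, 0, 0, 0, 0, 0, 0])

```text
clock: 6.4
tool_pos: [0.5581, 0.1302, 0.096]
eef_rot: [0.593, -0.385, -0.592, -0.386]
contact_force: [3.3, -1.5, -0.5]
opening: 0.004
```

```bash
python3 look.py w7 wrist
```

```text
6.45 [0.5571 0.13   0.096 ] yaw 114.12 F [ 2.14 -1.25 -0.14] pol 0.0618 103.1 q7 0.774
```

Request:
apply_moves([
  [-0.2, -0.05, 0],
  [-0.4, -0.1, 0],
  [-0.6, -0.2, 0],
  [-0.8, -0.25, 0],
  [-1.0, -0.35, 0],
  [-1.2, -0.4, 0],
  [-1.2, -0.4, 0],
  [-1.2, -0.4, 0],
], roll=[2, 4, 6, 8, 10, 12, 12, 12], gripper=[0, 0, 0, 0, 0, 0, 0, 0])

```text
clock: 7.12
tool_pos: [0.5454, 0.1264, 0.0961]
eef_rot: [0.63, -0.322, -0.629, -0.323]
contact_force: [2.3, 0.7, 0.9]
opening: 0.006
```

```bash
python3 look.py w8 wrist; python3 look.py s8 scene; python3 - <<'E'
from h import *
a=cv2.imread("pics/w8.png"); s=pickle.load(open("pics/s8.pkl","rb"))
b=cv2.resize(plane(s,[.5711,.0698],.074,.1),(360,360))
a=cv2.resize(a,(440,275)); a=cv2.copyMakeBorder(a,0,85,0,0,0); cv2.imwrite("pics/v8.png",np.hstack([a,b]))
E
```

```text
7.1667 [0.5454 0.1264 0.0961] yaw 125.81 F [ 2.77 -0.16 -0.15] pol 0.0622 114.4 q7 0.929
7.2167 [0.5454 0.1264 0.096 ] yaw 125.85 F [1.66 0.66 0.89] pol 0.0622 114.4 q7 0.93
```

View pics/v8.png

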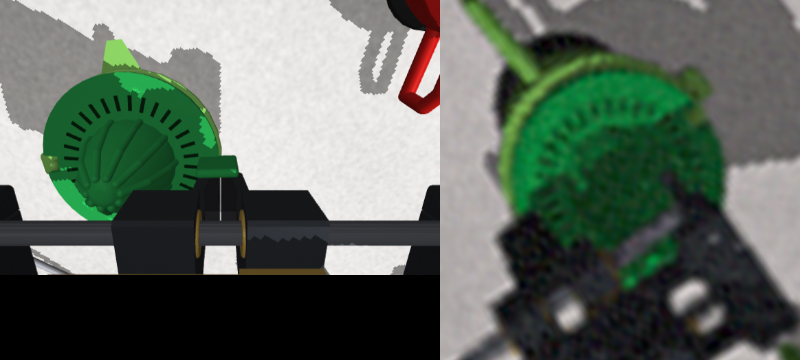

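The wrist view shows the notch at about (60,166) in the downsized picture, close to the boss at (48,163). The scene view is partly hidden by the hand. I'll zoom on the notch at full resolution, rectified onto the plate plane.

```bash
python3 - <<'E'
from h import *
s=pickle.load(open("pics/w8.pkl","rb"))
c=plate_centre(s,.074,[.5711,.0698]); print(c.round(4))
p=ray(s,60*640/440,166*640/440,.074); print(p, ang(s,[.5711,.0698],87,241,.074))
a=cv2.resize(plane(s,[.609,.026],.074,.03,.0001),(500,500))  # .12mm/px
x0,y0=20,180; b=cv2.resize(s["image"][y0:y0+100,x0:x0+60,::-1],(300,500),interpolation=cv2.INTER_CUBIC)
cv2.imwrite("pics/v9.png",np.hstack([a,b]))
E
```

```text
[0.5664 0.0672 0.0559]
[0.60137432 0.03155217 0.074     ] (np.float64(-51.9), np.float64(0.0489))
```

View pics/v9.png

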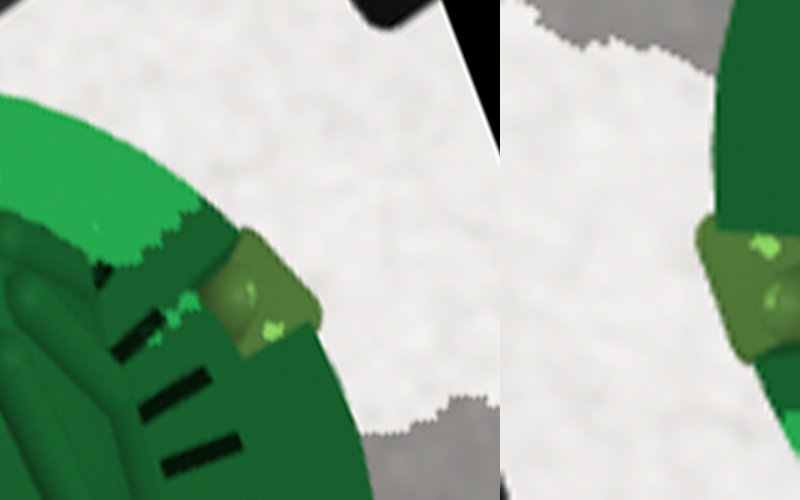

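The notch is very nearly over the pin. In the rectified crop its walls run from (315,325) to (243,357) and from about (240,240) to (199,258), and the pin dome sits near (235,297), close to the upper wall. I'll compute both angles.

```bash
python3 - <<'E'
from h import *
s=pickle.load(open("pics/w8.pkl","rb")); C=-np.array(s["R"]).T@s["t"]; print("cam",C.round(3))
c=np.array([.5711,.0698])
def P(px,py,z):
    q=np.array([.609-(py-250)*.00012,.026-(px-250)*.00012,.074]); q=C+(q-C)*(z-C[2])/(.074-C[2]); d=q[:2]-c
    return np.degrees(np.arctan2(d[1],d[0])).round(1),(1e3*np.hypot(*d)).round(1)
print("pin",P(232,295,.069),P(237,300,.069),"boss outer",P(248,230,.062),P(320,308,.062),"notch mid",P(293,276,.074),P(221,308,.074),"lower wall",P(315,325,.074),P(243,357,.074))
s=pickle.load(open("pics/w1.pkl","rb"))
print([ang(s,c,u,v,.062) for u,v in [(329,150),(340,135),(334,141)]])
E
```

```text
cam [0.483 0.082 0.227]
pin (np.float64(-50.0), np.float64(56.7)) (np.float64(-50.9), np.float64(56.7)) boss outer (np.float64(-43.6), np.float64(69.5)) (np.float64(-54.9), np.float64(70.0)) notch mid (np.float64(-54.6), np.float64(60.1)) (np.float64(-52.5), np.float64(50.8)) lower wall (np.float64(-60.7), np.float64(59.1)) (np.float64(-59.7), np.float64(49.7))
[(np.float64(-55.0), np.float64(0.0672)), (np.float64(-42.9), np.float64(0.0698)), (np.float64(-48.0), np.float64(0.0672))]
```

The pin is at about -49.5° and the notch at about -53.7°, so it needs about 4° more. I'll push that slowly, then back off from the tab and rise.

Request:
apply_moves([
  [-0.1, -0.05, 0],
  [-0.2, -0.1, 0],
  [-0.3, -0.15, 0],
  [-0.4, -0.2, 0],
  [-0.4, -0.2, 0],
  [-0.4, -0.2, 0],
  [-0.4, -0.2, 0],
  [-0.4, -0.2, 0],
], roll=[1, 2, 3, 4, 4, 4, 4, 4], gripper=[0, 0, 0, 0, 0, 0, 0, 0])

```text
clock: 7.88
tool_pos: [0.5404, 0.1241, 0.0957]
eef_rot: [-0.641, 0.299, 0.641, 0.299]
contact_force: [1.4, 0.5, 0.8]
opening: 0.01
```

```bash
python3 look.py w10 wrist; python3 - <<'E'
from h import *
s=pickle.load(open("pics/w10.pkl","rb"))
cv2.imwrite("pics/v10.png",cv2.resize(plane(s,[.609,.026],.074,.03,.0001),(500,500)))
E
```

```text
7.9333 [0.5404 0.1241 0.0957] yaw 130.01 F [2.59 0.8  0.78] pol 0.0623 119.5 q7 0.986
```

View pics/v10.png

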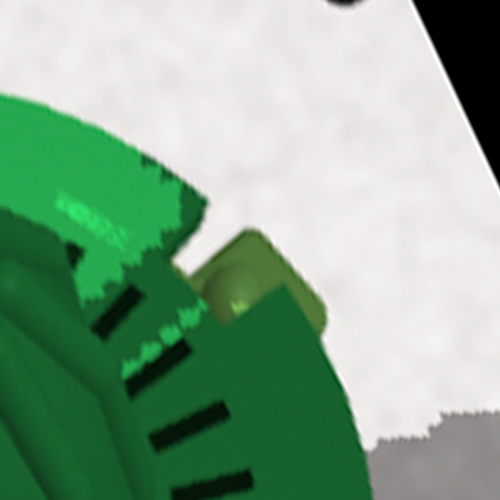

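The notch now stands at about -48.5°: its walls' outer corners are at (288,285) and (207,205), with the boss between. The pin is at -49.3°±0.7, within the 2.4° play. I'll back off from the tab, rise and go over the cone tip.

Request:
apply_moves([
  [0.4, 0.2, 0],
  [0.85, 0.5, 0],
  [0.85, 0.5, 0.5],
  [0.85, 0.5, 3],
  [0.85, 0.5, 5.5],
  [1.5, -1.5, 6],
  [2.3, -3.5, 6],
  [3.05, -5.4, 6],
], roll=[0, 0, 0, 0, 0, 0, 0, 0], gripper=[0, 0, 0, 0, 0, 0, 0, 0])

```text
clock: 8.6
tool_pos: [0.5715, 0.0696, 0.1567]
eef_rot: [0.641, -0.298, -0.641, -0.299]
contact_force: [0.4, 0.0, -0.0]
opening: 0.005
```

```bash
python3 look.py w11 wrist; python3 look.py s11 scene; python3 - <<'E'
from h import *
s=pickle.load(open("pics/s11.pkl","rb"))
a=cv2.resize(s["image"][160:250,265:355,::-1],(400,400),interpolation=cv2.INTER_CUBIC)
s=pickle.load(open("pics/w11.pkl","rb"))
b=cv2.resize(plane(s,[.609,.026],.074,.03,.0001),(400,400))
cv2.imwrite("pics/v11.png",np.hstack([a,b]))
E
```

```text
8.65 [0.5731 0.0636 0.1555] yaw 129.65 F [ 1.45 -3.43  0.04] pol 0.0065 -72.0 q7 1.219
8.7 [0.5722 0.0656 0.1553] yaw 129.63 F [-0.8   0.36 -0.74] pol 0.0044 -75.5 q7 1.215
```

View pics/v11.png

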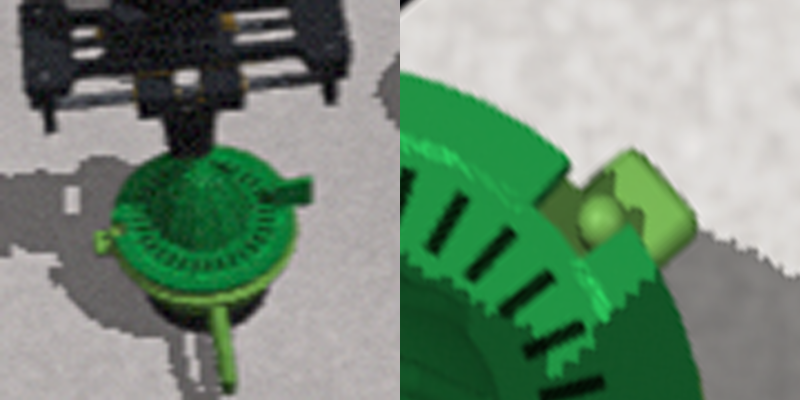

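The rectified wrist crop (right half) shows the pin dome at (601,220). The notch corners are at about (570,165) and (638,228) outer, and (535,205) and (590,255) inner. The pin looks off to the clockwise side, so I'll quantify it with parallax included.

```bash
python3 - <<'E'
from h import *
s=pickle.load(open("pics/w11.pkl","rb")); C=-np.array(s["R"]).T@s["t"]; print("cam",C.round(3))
c=np.array([.5711,.0698])
def P(px,py,z):
    q=np.array([.609-(py-200)*.00015,.026-(px-600)*.00015,.074]); q=C+(q-C)*(z-C[2])/(.074-C[2]); d=q[:2]-c
    return np.degrees(np.arctan2(d[1],d[0])).round(1),(1e3*np.hypot(*d)).round(1)
print("pin",P(601,220,.068),P(601,220,.070),"boss outer",P(633,152,.062),P(697,225,.062))
for p in [(570,165),(638,228),(535,205),(590,255)]: print(P(*p,.074))
E
```

```text
cam [0.513 0.021 0.288]
pin (np.float64(-49.4), np.float64(57.7)) (np.float64(-50.1), np.float64(57.1)) boss outer (np.float64(-43.8), np.float64(70.5)) (np.float64(-56.3), np.float64(70.8))
(np.float64(-42.3), np.float64(58.4))
(np.float64(-55.8), np.float64(59.9))
(np.float64(-42.5), np.float64(50.4))
(np.float64(-55.0), np.float64(51.7))
```

The notch is at about -48.9° and the pin at about -49.8°, so 0.9 mm off out of 2.5 mm of play, which is fine. I'll go down to just above the cone tip, then press gently.

Request:
apply_moves([
  [0, 0, -0.5],
  [0, 0, -1],
  [0, 0, -1.5],
  [0, 0, -1.9],
  [0, 0, -1.9],
  [0, 0, -1.9],
  [0, 0, -1.9],
  [0, 0, -1.9],
], roll=[0, 0, 0, 0, 0, 0, 0, 0], gripper=[0, 0, 0, 0, 0, 0, 0, 0])

```text
clock: 9.37
tool_pos: [0.5713, 0.0703, 0.1369]
eef_rot: [0.641, -0.299, -0.641, -0.299]
contact_force: [0.1, -0.3, 0.8]
opening: 0.004
```

Request:
apply_moves([
  [0, 0, -0.1],
  [0, 0, -0.2],
  [0, 0, -0.3],
  [0, 0, -0.4],
  [0, 0, -0.5],
  [0, 0, -0.5],
  [0, 0, -0.5],
  [0, 0, -0.5],
], roll=[0, 0, 0, 0, 0, 0, 0, 0], gripper=[0, 0, 0, 0, 0, 0, 0, 0])

```text
clock: 10.03
tool_pos: [0.5713, 0.07, 0.1319]
eef_rot: [0.641, -0.299, -0.641, -0.299]
contact_force: [-0.9, -1.8, 4.0]
opening: 0.007
```

Contact was made at about 0.132–0.133 with 4 N. I'll keep going slowly.

Request:
apply_moves([
  [0, 0, -0.05],
  [0, 0, -0.1],
  [0, 0, -0.15],
  [0, 0, -0.2],
  [0, 0, -0.25],
  [0, 0, -0.3],
  [0, 0, -0.3],
  [0, 0, -0.3],
], roll=[0, 0, 0, 0, 0, 0, 0, 0], gripper=[0, 0, 0, 0, 0, 0, 0, 0])

```text
clock: 10.7
tool_pos: [0.5713, 0.07, 0.1286]
eef_rot: [-0.641, 0.299, 0.641, 0.299]
contact_force: [-0.4, -0.4, 3.3]
opening: 0.002
```

It is going down at 3–4 N, so the notch is on the pin. About 4 mm remains.

Request:
apply_moves([
  [0, 0, -0.05],
  [0, 0, -0.1],
  [0, 0, -0.15],
  [0, 0, -0.2],
  [0, 0, -0.25],
  [0, 0, -0.3],
  [0, 0, -0.3],
  [0, 0, -0.3],
], roll=[0, 0, 0, 0, 0, 0, 0, 0], gripper=[0, 0, 0, 0, 0, 0, 0, 0])

```text
clock: 11.37
tool_pos: [0.5713, 0.07, 0.1257]
eef_rot: [-0.641, 0.299, 0.641, 0.299]
contact_force: [0.7, -0.8, 3.4]
opening: 0.006
```

Request:
apply_moves([
  [0, 0, -0.05],
  [0, 0, -0.1],
  [0, 0, -0.1],
  [0, 0, -0.1],
  [0, 0, -0.1],
  [0, 0, -0.1],
  [0, 0, -0.1],
  [0, 0, -0.1],
], roll=[0, 0, 0, 0, 0, 0, 0, 0], gripper=[0, 0, 0, 0, 0, 0, 0, 0])

```text
clock: 12.03
tool_pos: [0.5713, 0.0701, 0.1253]
eef_rot: [0.641, -0.299, -0.641, -0.299]
contact_force: [0.6, -1.5, 7.9]
opening: 0.002
```

Force is rising at tip height 0.1113, which is the expected stop at 111 mm. One small firm push to confirm the stop.

Request:
apply_moves([
  [0, 0, -0.05],
  [0, 0, -0.1],
  [0, 0, -0.1],
  [0, 0, -0.1],
  [0, 0, -0.1],
  [0, 0, -0.1],
  [0, 0, -0.1],
  [0, 0, -0.1],
], roll=[0, 0, 0, 0, 0, 0, 0, 0], gripper=[0, 0, 0, 0, 0, 0, 0, 0])

```text
clock: 12.7
tool_pos: [0.5714, 0.0701, 0.1251]
eef_rot: [0.641, -0.299, -0.64, -0.299]
contact_force: [-1.6, -2.8, 13.4]
opening: 0.006
```

It has hit a hard stop: 1 mm of command moved it only 0.2 mm, at 13 N. I'll lift straight off, move aside and look.

Request:
apply_moves([
  [0, 0, 0.5],
  [0, 0, 2],
  [0, 0, 5],
  [0, 0, 8],
  [0, 0, 11],
  [-1, -2, 13],
  [-3, -4.5, 13],
  [-4, -7, 13],
], roll=[0, 0, 0, 0, 0, 0, 0, 0], gripper=[0, 0, 0, 0, 0, 0, 0, 0])

```text
clock: 13.37
tool_pos: [0.5299, 0.0004, 0.2547]
eef_rot: [0.641, -0.298, -0.641, -0.298]
contact_force: [-0.1, -0.5, -0.3]
opening: 0.006
```

Request:
apply_moves([
  [0, -3, 0],
  [0, -6, 0],
  [0, -9, 0],
  [0, -12, 0],
  [0, -12, 0],
  [0, -12, 0],
  [0, -12, 0],
  [0, -12, 0],
], roll=[0, 0, 0, 0, 0, 0, 0, 0], gripper=[0, 0, 0, 0, 0, 0, 0, 0])

```text
clock: 14.03
tool_pos: [0.5312, -0.1182, 0.2538]
eef_rot: [-0.641, 0.298, 0.641, 0.298]
contact_force: [0.6, 0.4, -0.3]
opening: 0.007
```

```bash
python3 look.py t12 top; python3 look.py s12 scene; python3 - <<'E'
from h import *
S={n:pickle.load(open(f"pics/{n}.pkl","rb")) for n in["s12","t12","s11"]}
f=lambda n,x,y:cv2.resize(S[n]["image"][y:y+80,x:x+80,::-1],(400,400),interpolation=cv2.INTER_CUBIC)
cv2.imwrite("pics/v12.png",np.hstack([f("s12",272,175),f("t12",282,165)]))
for n,z in [("s12",.066),("s12",.074),("t12",.066)]: print(n,z,plate_centre(S[n],z,[.5711,.0698]).round(4))
E
```

```text
14.0833 [ 0.5313 -0.1182  0.2539] yaw 130.17 F [0.12 0.57 0.25] pol 0.1922 -102.0 q7 1.621
14.1333 [ 0.5313 -0.1184  0.2539] yaw 130.17 F [ 1.22 -0.   -0.08] pol 0.1923 -102.0 q7 1.621
s12 0.066 [0.5726 0.071  0.0595]
s12 0.074 [0.5775 0.0745 0.059 ]
t12 0.066 [0.5712 0.0699 0.0589]
```

View pics/v12.png

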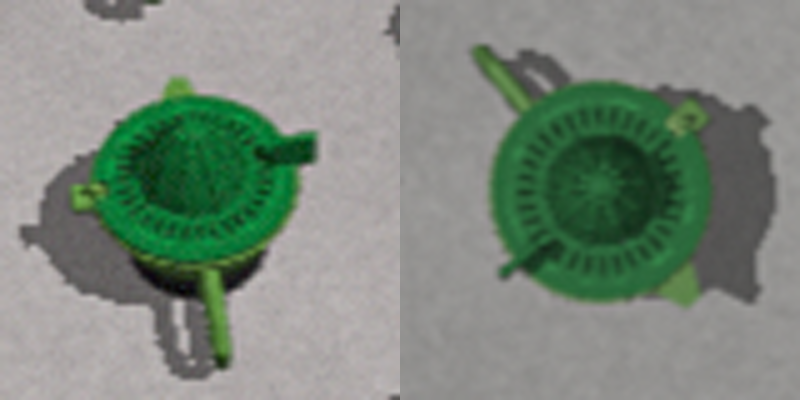

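The scene crop (left) shows the pin in the notch at (90,192), and the top crop (right) shows it at (685,118), with the tab opposite and the plate level and down. With the plate plane set at 66 mm, the two views agree on the axis within 2 mm. The top is seated, so I'm handing in.

```bash
python3 -c "
from plant import r
print(r.finish_job())"
```

```text
the job is handed in; nothing more can be done
None
```

The strainer top of the small green squeezer is turned onto its pin and fully seated. I handed the job in at about 14 s, with the hand clear of everything.

- **Turning:** I pushed the thumb tab about 155° counter-clockwise with the closed fingertips, using about 2–4 N. Before pressing, the notch measured about 0.9 mm off the pin, inside the 2.5 mm play.
- **Seating:** I pressed straight down on the cone tip. It went down at 3–4 N and stopped hard at a tip height of 111 mm; I pushed to about 13 N to confirm the stop.
- **Last checks:** Both cameras show the pin standing in the notch and the plate level. The plate fits the seated height of 66 mm: the two views agree on its axis within about 2 mm there. At the unseated 74 mm, the scene view comes out about 8 mm off.
- **Disagreements:** Different cues put the pin anywhere from -48° to -51°. The last 4° push turned the top about 1° too far. That was within the play, so I did not correct it.
- **Other objects:** I commanded no contact with the jug, ramekin, ladle or bamboo stick and noticed no unexpected forces. I did not compare their positions before and after.

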